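# Move the snap-in battery from the charger to the engraver

## Robot

A 6-joint arm with a two-finger parallel gripper is mounted at the origin on the work surface. World frame = base frame: x ahead of the robot, y to its left, z up, the work surface at z = 0. Lengths are in m, angles in rad, forces in N, time in s.
With the tool pointing down it reaches from about 0.275 to 0.75 m from the base axis. Payload 10.2 kg.
Tool frame: the origin (TCP) lies midway between the tips of the shut fingers; the grasp point (between the pads) lies ctrl.grasp_offset behind it (ctrl.grasp_offset is the distance from the TCP to the grasp point, in m); z points along the fingers, y is the line along which they close (so a half turn about z gives the same grasp; the last joint's range is limited). The gripper opens to 88 mm and grips with 3 to 60 N. Pads are 18 mm wide; open, the fingers measure 123 mm over their backs; the gripper's body (75 mm by 187 mm) begins 45 mm behind the grasp point.
Start: joints at [0.939, 0.313, 1.498, -0, 1.331, -0.223], TCP at [0.209, 0.482, 0.239] pointing down, gripper open.
Joint ranges: [-2.94, 2.94], [-0.97, 2.17], [0.19, 2.56], [-1.23, 4.37], [0.02, 3.11], [-2.88, 2.88]. Speed limits (rad/s): [2.39, 2.39, 3.01, 3.14, 3.14, 3.14].

## Interface

Orientations are given as a unit quaternion [w, x, y, z].
In Python, from plant import ctrl gives the robot as it stands.
- The arm moves only by the tool apply_moves, never from a script. Its argument "moves" is one flat list of numbers, 7 for each row, row after row: the shift along the tool's x, y, z in units of 25 mm (1.0 is 25 mm), then the turn, a rotation vector about the tool's x, y, z in units of 8 degrees (1.0 is 8 degrees), then the finger opening in mm, from 0 to 88.1. A call has 1 to 5 rows; each row is the pose to reach, as a shift and turn from the pose commanded when the call began, along the tool's axes at that moment; what a row does not reach only later rows make up. A row lasts 1/10 s, in which the tool goes at most 50 mm and 8.59 degrees, less where a joint would pass 70% of its speed; a pose out of reach is approached as far as the arm can. A call with a gripper value outside its range is refused whole. The fingers move at their own pace and stop on an object; the grip force is fixed at half the most. Time passes only in rows, so rows that repeat a pose let the fingers close. It gives the time, the measured TCP pose, the force, the opening and the grip force at its end, in the units of the state.
- ctrl.observe(): the state, without advancing time (a new reading comes with each control period).
- ctrl.grab_frame(name): name is "scene" or "top"; returns the picture (400x640x3 uint8, red, green, blue); there is no depth.
- ctrl.calibration(name): a dict with "fx", "fy", "cx", "cy" (pixels), "T" (4x4, takes a point from camera to world coordinates). Camera axes: x right, y down, z forward; pixel columns grow to the right and rows downward; lengths in m; the calibration is good to about 2 mm. A picture is of the moment at which its call begins. calibration takes no time and is no camera call.
- ctrl.finish_job(): hands the job in; it is judged then, once.
Trained networks look in the newest picture that a camera, given by its name, has taken for a name from the list of things; names that differ only in an ending like _2 or _b are one class to them, and where a whole thing is asked for, a point or a joint stands for the part that bears it (a point fixed in the world has none). Each returns a list of dicts, best first, with "confidence" (0 to 1); they miss things now and then, are a little off and sometimes report something else, mostly with a low value. They report only what shows in the picture. A call takes as long as a camera call. They do not tell look-alikes from the thing itself.
- ctrl.masks_of(thing, camera): "mask" (400x640 bool, what is visible of it).
- ctrl.place_of(thing, camera): "xyz" ([x, y, z] in m, in world coordinates, good to about 4 mm: a listed point, or the origin of a listed thing).
The state is a dict: "t": time; "q": joint angles; "dq": joint speeds; "joint_torque": joint torques, N m; "position": TCP position; "orientation": TCP orientation; "wrist_force": force on the tool from outside, world axes, zero at the start; "moment": the same for the moment, N m; "gripper_width": finger opening in m; "grasp_force": force on a finger pad.
Only numpy, scipy, OpenCV 4.12 (cv2) and the standard library are available. Lean on these libraries where they do the work, as an engineer would, in place of code of your own. Each camera call takes 0.05 s, during which the arm holds its last target. There are 200 camera calls.

## Task

The battery pack in the black bench charger is charged: squeeze its snap tab in while you lift the pack straight out, then fit it upright into the empty bay of the grey engraver power unit, tab on the side of the bay's latch slot, until it is fully home and the tab has sprung out and latched. Be gentle with both sockets: do not wrench, yank or ram the pack against either (never more than 30 N), and leave everything else where it lies.

Things in the scene. Friction and masses are not known exactly. Their poses are not given: they have to be found in the camera images.
- pack_mid (a point): battery pack, grey upright block 60 (x) x 36 (y) x 85 mm high, 0.2 to 0.4 kg; this point is its centre, 42.5 mm above its underside, z up, snap tab on its +y face. It starts latched in the charger, standing on the pocket floor, its top 45 mm sticking out. There the tab and the opposite face can be pinched together from above (along y); the pinch presses the tab and carries the pack
- tab_pad (a point): outer face centre of the tab's black ribbed press pad: 24 mm wide (x), 32 mm tall, 48 to 80 mm above the pack's underside, 5.5 mm proud. Joined rigidly to a tooth below (14 mm wide, 4.7 mm proud, flat top 22 mm above the underside, ramp under it); both slide straight in (-y) together
- pack_tab (a joint): travel of the snap tab: 0 = sprung out, 0.005 m = fully in (pack then 36.5 mm across the pad). The tooth frees at 3.5 mm with the pack centred in its pocket, up to 4.7 mm leaning to the slot. Spring 4 N at 0, 9 N fully in. If the pinch is off centre the pack bears on a pocket wall and the tab is not pressed fully: shift the gripper the way the sideways force pushes it
- charger_seat (a point): centre of the pocket floor of the bench charger, 12 mm above the table, z up, axes as the charger's (the latched pack's are parallel). Charger: fixed black block 100 (x) x 80 (y) x 52 mm high with a 30 mm high step on its -x side. Pocket 62.4 (x) x 38.4 mm (y), 1.2 mm clear of the pack each side, 40 mm deep; mouth 52 mm above the table, flared 8 mm over its top 11 mm
- charger_slot (a point): charger: inner top edge of the latch slot in the pocket's +y wall, marked by a small steel plate on the top face beside the mouth. The slot is 24 mm wide and 13 mm high and starts 11 mm above the pocket floor, this edge 24 mm above it; the pack's tooth catches under it
- unit_seat (a point): empty bay of the engraver's power unit, a fixed grey case (114 x 88 mm frame; 110 mm wide panel with dial at -x, a pen on a rest at +x): the FRAME's centre, 12 mm above the table. The socket is a black insert in the frame, up to 7 mm off this point along x and along y (fixed, axes parallel): find it by feel. Its slot is in its +y wall; seated, the pack's centre is 42.5 mm higher
- unit_mouth (a point): same x, y as unit_seat, at mouth height 52 mm (frame 44, dial 50 mm). Pocket and slot as in the charger: 62.4 x 38.4 mm, 40 mm deep, flared 8 mm over the top 11 mm. A pack off centre lands on the flare, which pushes it towards the pocket. Once the pack stands on the floor and is let go, its tab springs out into the slot by itself
- bench_block: loose polished steel bench block, 50 x 50 x 18 mm, origin under its centre; a bystander
- hammer: loose hammer lying crosswise at the far side, about 250 mm long; a bystander
- punch_rack: loose green rack of steel punches, 70 x 120 x 75 mm, origin under its centre; a bystander
- tin: loose round jar, 70 mm across and 60 mm high, origin under its centre; a bystander
- phone: loose phone lying flat, 145 x 70 x 9 mm, origin under its centre; a bystander
There are look-alikes about, which are no part of the job. Leave any orange or yellow look-alike of the part that bears pack_mid alone.

How it is judged:
By the outcome, as a careful person would: the job done as asked, in the order asked, and still so for the second after the job is handed in, with the robot touching nothing.
It also fails if it takes over 61 s, if anything falls off the work surface, if the arm or the gripper's body presses on something with over 40 N, if the wrist force passes 120 N, or if a joint passes its speed limit or range.

## Working session

There is one attempt and no reset: what is moved stays moved. The work goes in short steps, Python scripts to look and compute and a tool call to move; the robot and the scene stay as the last step left them, time stands still between calls to the robot, and variables do not carry over. Pictures are saved under pics/ and viewed, at most 10 in all, crops included, and the job is handed in when it is done.

Besides the shell and the picture viewer there is one more tool, called after ">>>" by a JSON object that holds its "name" and its "arguments". apply_moves: Moves the arm, as the interface text tells. Its arguments: {"type":"object","properties":{"moves":{"type":"array"}},"required":["moves"]}

```bash
mkdir -p pics; ls
cat > h.py <<'E'
import numpy as np, cv2
from plant import ctrl
def proj(p,c):
    K=ctrl.calibration(c);T=np.linalg.inv(np.array(K["T"]));q=T[:3,:3]@np.array(p)+T[:3,3]
    return np.array([K["fx"]*q[0]/q[2]+K["cx"],K["fy"]*q[1]/q[2]+K["cy"]])
def ray(u,v,c):
    K=ctrl.calibration(c);T=np.array(K["T"]);d=T[:3,:3]@np.array([(u-K["cx"])/K["fx"],(v-K["cy"])/K["fy"],1]);return T[:3,3],d
def at_z(u,v,c,z):
    o,d=ray(u,v,c);return o+d*(z-o[2])/d[2]
def save(n,img): cv2.imwrite("pics/"+n,img[:,:,::-1])
E
python3 - <<'E'
from h import *
s=ctrl.observe();print(s["t"],s["position"],s["orientation"],ctrl.grasp_offset)
for c in ("scene","top"):
    im=ctrl.grab_frame(c);save(c+"0.png",im);print(c,np.round(ctrl.calibration(c)["T"],3).tolist(),ctrl.calibration(c)["fx"])
    for t in ("pack_mid","tab_pad","charger_seat","charger_slot","unit_seat","unit_mouth","punch_rack","tin"):
        for d in ctrl.place_of(t,c)[:3]: print(t,np.round(d["xyz"],4),round(d["confidence"],2),proj(d["xyz"],c).round())
E
```

```text
pics
0.0 [0.20854532 0.48154618 0.23820282] [-2.55331256e-04  2.02975084e-01  9.79183720e-01 -5.41340909e-04] 0.0187
scene [[0.329, 0.746, -0.579, 1.225], [0.944, -0.251, 0.213, -0.334], [0.014, -0.617, -0.787, 0.916], [0.0, 0.0, 0.0, 1.0]] 390.8877830604163
pack_mid [ 0.5519 -0.1697  0.0543] 0.91 [296. 193.]
pack_mid [ 0.4062 -0.2706  0.0433] 0.86 [250. 168.]
pack_mid [ 0.7035 -0.2008  0.0423] 0.79 [301. 242.]
tab_pad [ 0.7211 -0.1902  0.0665] 0.64 [307. 241.]
tab_pad [ 0.5676 -0.3166  0.0626] 0.52 [245. 209.]
tab_pad [ 0.546  -0.1518  0.0348] 0.36 [301. 194.]
charger_seat [ 0.5516 -0.171   0.0175] 0.72 [296. 201.]
charger_seat [0.6068 0.1931 0.0126] 0.63 [417. 185.]
charger_seat [0.501  0.0014 0.0006] 0.55 [345. 178.]
charger_slot [ 0.5451 -0.1538  0.0368] 0.85 [300. 194.]
charger_slot [ 0.6524 -0.458   0.0011] 0.74 [202. 261.]
unit_seat [0.6088 0.1953 0.0121] 0.76 [417. 186.]
unit_mouth [0.6043 0.1961 0.0517] 0.85 [420. 176.]
punch_rack [ 0.6536 -0.4523  0.0023] 0.68 [204. 261.]
tin [0.7614 0.1746 0.0009] 0.77 [436. 230.]
tin [0.502  0.0017 0.0011] 0.58 [345. 178.]
tin [0.6069 0.1908 0.0117] 0.28 [416. 186.]
top [[0.007, -0.996, 0.091, 0.478], [-1.0, -0.007, -0.007, -0.116], [0.008, -0.091, -0.996, 1.488], [0.0, 0.0, 0.0, 1.0]] 467.3005994722852
pack_mid [ 0.5553 -0.2944  0.0451] 0.81 [369. 216.]
pack_mid [ 0.4066 -0.2676  0.0418] 0.74 [361. 264.]
pack_mid [ 0.7015 -0.205   0.0414] 0.7 [340. 169.]
charger_seat [ 0.5544 -0.1748  0.0109] 0.97 [330. 216.]
charger_slot [ 0.5497 -0.1523  0.0359] 0.68 [323. 217.]
unit_seat [0.6062 0.1916 0.0152] 0.93 [214. 199.]
unit_mouth [0.6072 0.1959 0.0561] 0.84 [210. 197.]
unit_mouth [0.6084 0.1951 0.0136] 0.16 [213. 198.]
punch_rack [ 6.489e-01 -4.543e-01 -4.000e-04] 0.83 [417. 188.]
tin [ 0.7682  0.1744 -0.0022] 0.62 [222. 149.]
tin [0.6067 0.194  0.0537] 0.57 [211. 198.]
```

View pics/scene0.png

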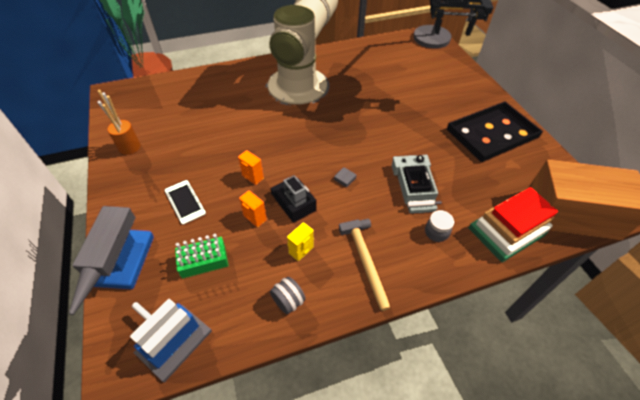

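View pics/top0.png

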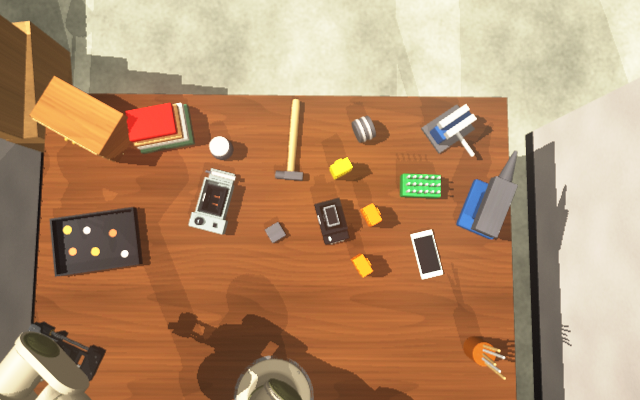

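The picture shows these candidates for the pack:
- grey pack in the black charger: scene (296,190), top (331,216)
- orange look-alikes: scene (250,168) and (253,208)
- yellow look-alike: scene (301,240)

I choose the grey one. Next is a close crop to check it and get the yaw.

Run:
```python
from h import *
t=cv2.imread("pics/top0.png");s=cv2.imread("pics/scene0.png")
r=lambda im,u,v,w: cv2.resize(im[v-w*3//4:v+w*3//4,u-w:u+w],(400,300),interpolation=cv2.INTER_CUBIC)
cv2.imwrite("pics/crop.png",np.vstack([np.hstack([r(t,331,218,32),r(s,294,196,32)]),np.hstack([r(t,213,202,48),r(s,418,180,48)])]))
for c in("scene","top"):
    ctrl.grab_frame(c)
    for n in ("charger_seat","unit_seat","pack_mid","charger_slot","tab_pad"):
      for d in ctrl.masks_of(n,c)[:4]:
        m=d["mask"].astype(np.uint8)
        p=cv2.findNonZero(m)
        print(c,n,round(d["confidence"],2),m.sum(),[round(x,1) for y in cv2.minAreaRect(p)[:2] for x in y],cv2.minAreaRect(p)[2], cv2.boxPoints(cv2.minAreaRect(p)).round(1).tolist() if c=="top" else "")
```

```text
scene charger_seat 0.97 777 [294.6, 198.3, 42.4, 32.9] 55.491477966308594 
scene unit_seat 0.64 1914 [416.0, 183.7, 62.2, 36.6] 74.57783508300781 
scene pack_mid 0.95 636 [253.0, 208.0, 33.9, 22.6] 45.0 
scene pack_mid 0.93 707 [300.8, 241.2, 25.3, 33.2] 47.7263069152832 
scene pack_mid 0.89 475 [294.3, 190.6, 29.1, 18.8] 63.43495178222656 
scene pack_mid 0.82 544 [251.1, 166.7, 32.9, 21.2] 71.56505584716797 
scene charger_slot 0.98 818 [294.1, 198.2, 44.8, 32.4] 53.13010025024414 
scene tab_pad 0.66 69 [245.0, 169.0, 14.0, 6.0] 90.0 
top charger_seat 0.58 859 [332.1, 220.6, 43.1, 27.0] 74.93151092529297 [[313.3999938964844, 203.3000030517578], [339.5, 196.3000030517578], [350.70001220703125, 237.89999389648438], [324.6000061035156, 244.89999389648438]]
top unit_seat 0.76 1994 [213.8, 199.8, 37.9, 62.2] 14.534453392028809 [[187.6999969482422, 225.10000610351562], [203.3000030517578, 164.89999389648438], [239.89999389648438, 174.39999389648438], [224.3000030517578, 234.60000610351562]]
top unit_seat 0.65 750 [288.5, 139.5, 81.0, 27.0] 90.0 [[275.0, 99.0], [302.0, 99.0], [302.0, 180.0]
[... 778 characters left out ...]
]]
top pack_mid 0.52 301 [362.2, 263.7, 21.9, 15.0] 56.3099365234375 [[349.79998779296875, 258.79998779296875], [362.29998779296875, 250.5], [374.5, 268.70001220703125], [362.0, 277.0]]
top charger_slot 0.77 777 [331.9, 220.3, 43.1, 26.0] 72.89727020263672 [[313.1000061035156, 203.5], [338.0, 195.89999389648438], [350.6000061035156, 237.0], [325.79998779296875, 244.6999969482422]]
top charger_slot 0.55 272 [329.9, 215.3, 20.9, 14.2] 74.74488067626953 [[320.29998779296875, 207.10000610351562], [334.0, 203.39999389648438], [339.5, 223.5], [325.79998779296875, 227.1999969482422]]
top tab_pad 0.2 375 [221.5, 148.0, 20.0, 21.0] 90.0 [[211.0, 138.0], [232.0, 138.0], [232.0, 158.0], [211.0, 158.0]]
```

View pics/crop.png

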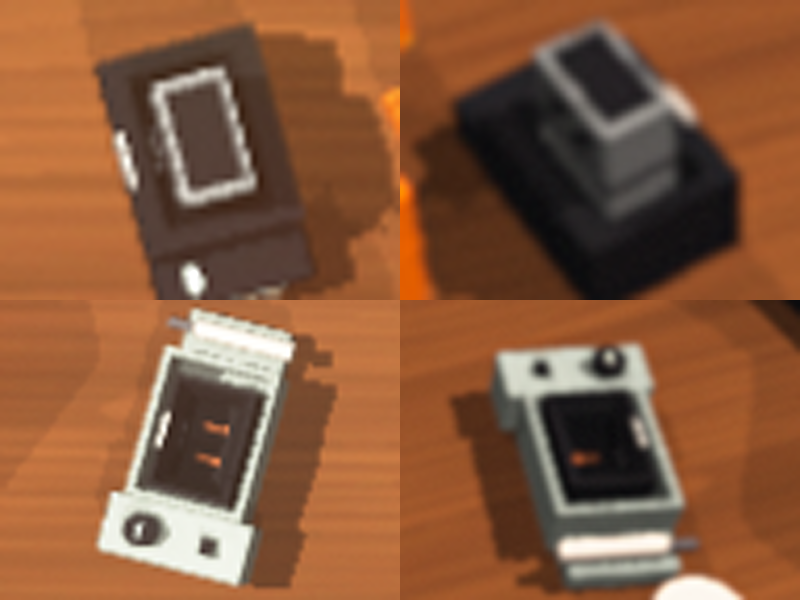

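The grey pack stands in the black charger. Its steel slot plate is on the left (+y) at top (319,219), and the step is at the bottom. The unit's bay is at top (213,200), with its slot plate on the left at top (204,197). Now measuring in numbers, plus a rectified view of the bay.

```bash
cat >> h.py <<'E'
def tri(ua,ub):
    o1,d1=ray(*ua,"top");o2,d2=ray(*ub,"scene")
    s=np.linalg.lstsq(np.stack([d1,-d2],1),o2-o1,rcond=None)[0]
    a,b=o1+d1*s[0],o2+d2*s[1];return (a+b)/2,np.linalg.norm(a-b)
def rect(im,c,x,y,yaw,z,half=0.07,n=400):
    # output: right=-y_obj, up=+x_obj
    g=np.linspace(-half,half,n);cx,cy=np.cos(yaw),np.sin(yaw)
    K=ctrl.calibration(c);T=np.linalg.inv(np.array(K["T"]))
    Y,X=np.meshgrid(-g,-g);P=np.stack([x+X*cx-Y*cy,y+X*cy+Y*cx,np.full_like(X,z)],-1)@T[:3,:3].T+T[:3,3]
    return cv2.remap(im,(K["fx"]*P[...,0]/P[...,2]+K["cx"]).astype(np.float32),(K["fy"]*P[...,1]/P[...,2]+K["cy"]).astype(np.float32),cv2.INTER_CUBIC)
E
python3 - <<'E'
from h import *
ct=lambda p:np.array([331-32+p[0]*.16,218-24+p[1]*.16]); cs=lambda p:np.array([294-32+p[0]*.16,196-24+p[1]*.16])
T=[(155,85),(220,72),(253,188),(182,205)];S=[(208,138),(135,45),(205,22),(280,100)]
print("top ctr tri",tri(ct(np.mean(T,0)),cs(np.mean(S,0))))
for z in (.097,): print(at_z(*ct(np.mean(T,0)),"top",z),at_z(*cs(np.mean(S,0)),"scene",z))
w=[at_z(*ct(p),"top",.097) for p in T];print(np.round(w,4))
for a,b in((3,0),(2,1)): d=w[b]-w[a];print(np.degrees(np.arctan2(d[1],d[0])))
c=[at_z(*ct(p),"top",.052) for p in((97,65),(142,240),(250,25),(303,220))]
for a,b in((1,0),(3,2)): d=c[b]-c[a];print("ch",np.degrees(np.arctan2(d[1],d[0])))
t=cv2.imread("pics/top0.png");s=cv2.imread("pics/scene0.png")
def pan(x,y,yaw,z):
    o=np.hstack([rect(t,"top",x,y,yaw,z,n=300),rect(s,"scene",x,y,yaw,z,n=300)])
    o=(255*(o/255.)**.6).astype(np.uint8)
    for k in range(0,600,300):
        cv2.circle(o,(k+150,150),2,(0,0,255),-1)
        for q in (0,.014,.028,.042,.056): 
            for sg in (-1,1):
                v=int(150+sg*q/.07*150);cv2.line(o,(k+v,0),(k+v,5),(0,255,0),1);cv2.line(o,(k,v),(k+5,v),(0,255,0),1)
    return o
cv2.imwrite("pics/rect.png",np.vstack([pan(.607,.194,np.radians(-14.5),.044),pan(.553,-.172,np.radians(14.5),.097)]))
E
```

```text
top ctr tri (array([ 0.55140859, -0.17225642,  0.09371974]), np.float64(0.00580808926866786))
[ 0.55046103 -0.17491747  0.097     ] [ 0.55493662 -0.17013365  0.097     ]
[[ 0.5754 -0.1521  0.097 ]
 [ 0.5818 -0.1832  0.097 ]
 [ 0.5266 -0.199   0.097 ]
 [ 0.5183 -0.1653  0.097 ]]
12.951636436101808
16.03838289628841
ch 14.77697180226847
ch 15.29399111097577
```

View pics/rect.png

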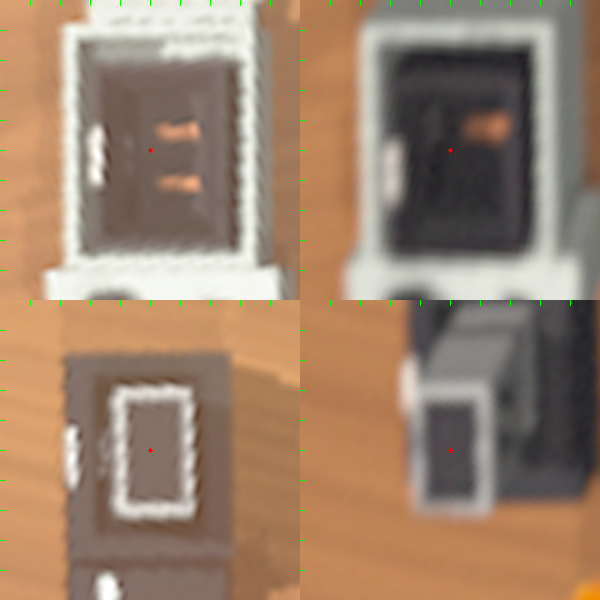

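Run:
```python
from h import *
t=cv2.imread("pics/top0.png");s=cv2.imread("pics/scene0.png")
out=[]
for nm,x,y,yaw in(("unit",.607,.194,-14.5),("chg",.553,-.1735,14.5)):
    row=[]
    for c,im in(("top",t),("scene",s)):
        r=rect(im,c,x,y,np.radians(yaw),.052,n=400);g=cv2.cvtColor(r,cv2.COLOR_BGR2GRAY)
        b=(g>(150)).astype(np.uint8);n,l,st,ce=cv2.connectedComponentsWithStats(b)
        for k in range(1,n):
            if 200<st[k,4]<4000: print(nm,c,st[k].tolist(),"obj x,y mm",((199.5-ce[k][::-1])*.351).round(1))
        row.append(r)
    out.append(np.hstack(row))
o=np.vstack(out);o=(255*(o/255.)**.5).astype(np.uint8);cv2.imwrite("pics/rect2.png",cv2.resize(o,(600,600),interpolation=cv2.INTER_AREA))
```

```text
unit top [123, 170, 20, 77, 1204] obj x,y mm [-2.8 23.4]
unit scene [123, 181, 15, 57, 683] obj x,y mm [-3.7 24.5]
chg top [82, 162, 22, 82, 1309] obj x,y mm [-0.4 37.5]
chg top [249, 163, 12, 29, 238] obj x,y mm [  8.2 -19.3]
chg top [249, 193, 13, 65, 533] obj x,y mm [ -8.9 -19.6]
chg top [131, 365, 29, 35, 841] obj x,y mm [-64.7  19.5]
chg scene [76, 174, 29, 62, 1270] obj x,y mm [-2.3 39.1]
```

View pics/rect2.png

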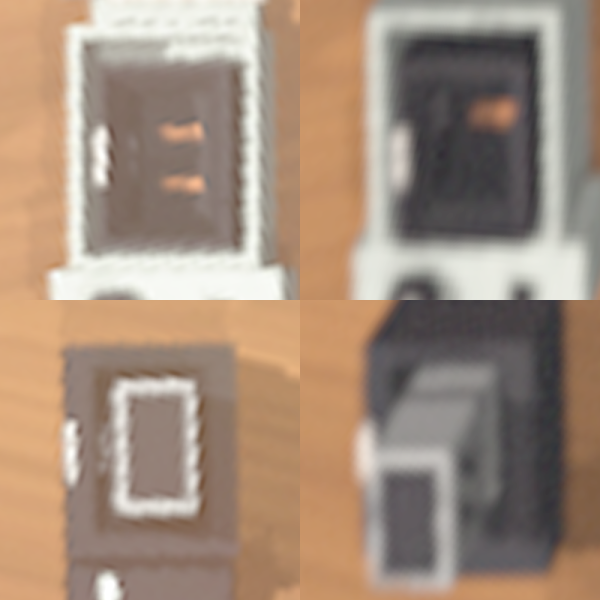

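The rectified view shows the unit's slot plate at about (-3, +24) mm from my frame guess, with the insert pocket shifted to -y. The pack top is at about (0.553, -0.174), yaw 14.5°. Setting out.

>>> {"name": "apply_moves", "arguments": {"moves": [-1.55, -1.25, 0, 0, 0, 0, 88, -3.1, -2.5, 0, 0, 0, 0, 88, -4.65, -3.75, 0, 0, 0, 0, 88, -6.2, -5, 0, 0, 0, 0, 88, -7.75, -6.25, 0, 0, 0, 0, 88]}}

```text
t: 2.0
position: [0.3248, 0.2596, 0.2389]
orientation: [0.0, 0.203, 0.979, 0.0]
wrist_force: [0.9, -0.1, -0.2]
gripper_width: 0.0881
grasp_force: 0.0
```

>>> {"name": "apply_moves", "arguments": {"moves": [-1.55, -1.25, 0, 0, 0, 0, 88, -3.1, -2.5, 0, 0, 0, 0, 88, -4.65, -3.75, 0, 0, 0, 0, 88, -6.2, -5, 0, 0, 0, 0, 88, -7.75, -6.25, 0, 0, 0, 0, 88]}}

```text
t: 2.5
position: [0.4407, 0.0389, 0.239]
orientation: [0.0, 0.203, 0.979, 0.0]
wrist_force: [0.9, 0.4, -0.2]
gripper_width: 0.088
grasp_force: 0.0
```

>>> {"name": "apply_moves", "arguments": {"moves": [-1.5, -1.2, 0.5, 0, 0, -0.95, 88, -3, -2.4, 1, 0, 0, -1.9, 88, -4.5, -3.6, 1.6, 0, 0, -2.85, 88, -6, -4.8, 2.2, 0, 0, -3.8, 88, -7.5, -6, 2.8, 0, 0, -4.75, 88]}}

```text
t: 3.0
position: [0.5527, -0.1724, 0.1683]
orientation: [0.0, -0.129, 0.992, -0.0]
wrist_force: [0.2, 0.2, 0.9]
gripper_width: 0.0879
grasp_force: 0.0
```

```bash
cat >> h.py <<'E'
from scipy.spatial.transform import Rotation as R
def go(x,y,z,yaw):
    "units for tool: tcp to xyz, tool y axis at yaw deg+90, pointing down"
    s=ctrl.observe();q=s["orientation"];M=R.from_quat(q,scalar_first=True)
    a=np.radians(yaw);Y=np.array([-np.sin(a),np.cos(a),0]);Z=np.array([0,0,-1.]);X=np.cross(Y,Z)
    T=R.from_matrix(np.stack([X,Y,Z],1))
    print("t",round(s["t"],2),"pos",np.round(s["position"],4),"F",np.round(s["wrist_force"],1),"w",round(s["gripper_width"],4),"q6",round(s["q"][5],2))
    print("shift",(M.inv().apply(np.array([x,y,z])-s["position"])/.025).round(2),"turn",np.degrees((M.inv()*T).as_rotvec()/8).round(2))
E
python3 -c "
from h import *
go(.553,-.1735,.059,14.5)"
```

```text
t 3.0 pos [ 0.5527 -0.1724  0.1683] F [0.2 0.2 0.9] w 0.0879 q6 -2.33
shift [-0.   -0.05  4.37] turn [-0.    0.    0.05]
```

>>> {"name": "apply_moves", "arguments": {"moves": [0, -0.05, 1, 0, 0, 0, 88, 0, -0.05, 2, 0, 0, 0, 88, 0, -0.05, 3, 0, 0, 0, 88, 0, -0.05, 3.8, 0, 0, 0, 88, 0, -0.05, 4.35, 0, 0, 0.05, 88]}}

```text
t: 3.5
position: [0.552, -0.1715, 0.0588]
orientation: [-0.001, -0.123, 0.992, 0.0]
wrist_force: [-0.7, -0.1, 0.1]
gripper_width: 0.0882
grasp_force: 0.0
```

Run:
```python
from h import *
go(.553,-.1735,.059,14.5)
im=ctrl.grab_frame("scene");save("s1.png",cv2.resize(im[140:260,220:380],(800,600),interpolation=cv2.INTER_CUBIC))
```

```text
t 3.5 pos [ 0.552  -0.1715  0.0588] F [-0.7 -0.1  0.1] w 0.0882 q6 -2.32
shift [-0.02 -0.09 -0.01] turn [ 0.01 -0.01 -0.04]
```

View pics/s1.png

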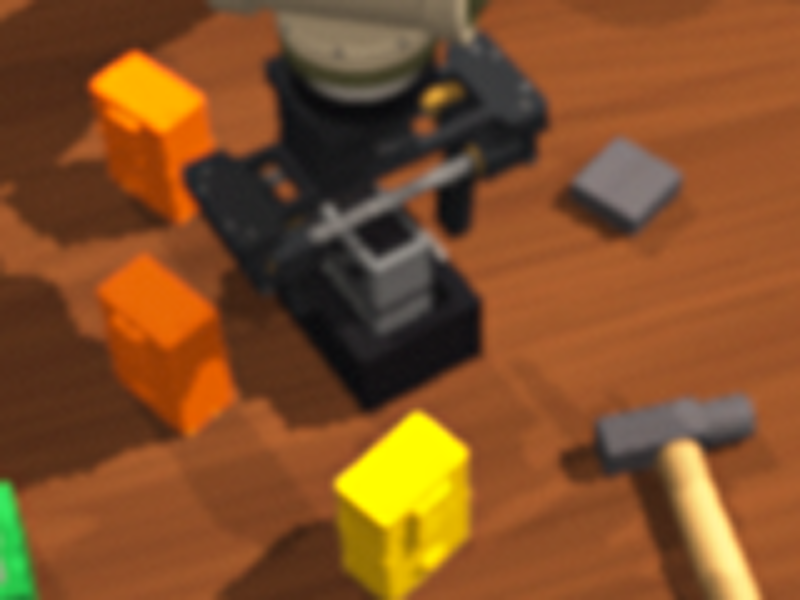

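The grey pack's top (crop 380,240) sits between the open fingers and nothing is touched. Closing in steps.

>>> {"name": "apply_moves", "arguments": {"moves": [0, -0.08, 0, 0, 0, 0, 70, 0, -0.08, 0, 0, 0, 0, 60, 0, -0.08, 0, 0, 0, 0, 50, 0, -0.08, 0, 0, 0, 0, 47, 0, -0.08, 0, 0, 0, 0, 44]}}

```text
t: 4.05
position: [0.553, -0.1735, 0.0607]
orientation: [0.0, -0.123, 0.992, -0.0]
wrist_force: [-1.2, 4.1, 2.3]
gripper_width: 0.05
grasp_force: 2.0
```

>>> {"name": "apply_moves", "arguments": {"moves": [0, 0, 0, 0, 0, 0, 42, 0, 0, 0, 0, 0, 0, 41, 0, 0, 0, 0, 0, 0, 41]}}

```text
t: 4.35
position: [0.5528, -0.1727, 0.0605]
orientation: [-0.0, -0.124, 0.992, 0.001]
wrist_force: [-1.5, 5.8, 4.4]
gripper_width: 0.041
grasp_force: 2.8
```

>>> {"name": "apply_moves", "arguments": {"moves": [0, 0.04, 0, 0, 0, 0, 40, 0, 0.04, 0, 0, 0, 0, 39, 0, 0.04, 0, 0, 0, 0, 38]}}

```text
t: 4.65
position: [0.5528, -0.1728, 0.0604]
orientation: [0.0, -0.123, 0.992, -0.0]
wrist_force: [-0.8, 0.9, 2.1]
gripper_width: 0.0385
grasp_force: 6.8
```

Run:
```python
from h import *
go(.553,-.1735,.059,14.5); s=ctrl.observe();print(s["moment"],s["grasp_force"])
```

```text
t 4.65 pos [ 0.5528 -0.1728  0.0604] F [-0.8  0.9  2.1] w 0.0385 q6 -2.32
shift [-0.   -0.03  0.06] turn [-0.    0.   -0.04]
[0.19677995 0.03771744 0.06371551] 6.828167587482312
```

>>> {"name": "apply_moves", "arguments": {"moves": [0, 0, 0, 0, 0, 0, 37, 0, 0, 0, 0, 0, 0, 35, 0, 0, 0, 0, 0, 0, 34]}}

```text
t: 4.95
position: [0.5528, -0.1731, 0.0604]
orientation: [0.0, -0.123, 0.992, -0.0]
wrist_force: [1.4, -1.8, 1.2]
gripper_width: 0.0357
grasp_force: 29.6
```

>>> {"name": "apply_moves", "arguments": {"moves": [0, 0, -0.06, 0, 0, 0, 34, 0, 0, -0.12, 0, 0, 0, 34, 0, 0, -0.2, 0, 0, 0, 34]}}

```text
t: 5.25
position: [0.5522, -0.1724, 0.0648]
orientation: [-0.001, -0.123, 0.992, 0.0]
wrist_force: [0.7, 0.2, -4.2]
gripper_width: 0.0357
grasp_force: 29.7
```

Free: the wrist carries only the pack's weight. Lifting out.

>>> {"name": "apply_moves", "arguments": {"moves": [0, 0, -0.15, 0, 0, 0, 34, 0, 0, -0.35, 0, 0, 0, 34, 0, 0, -0.6, 0, 0, 0, 34, 0, 0, -0.9, 0, 0, 0, 34, 0, 0, -1.2, 0, 0, 0, 34]}}

```text
t: 5.75
position: [0.5527, -0.1726, 0.0961]
orientation: [0.0, -0.123, 0.992, -0.0]
wrist_force: [0.6, 0.8, -3.9]
gripper_width: 0.0362
grasp_force: 29.7
```

>>> {"name": "apply_moves", "arguments": {"moves": [0, 0, -0.4, 0, 0, 0, 34, 0, 0, -0.9, 0, 0, 0, 34, 0, 0, -1.5, 0, 0, 0, 34, 0, 0, -2.2, 0, 0, 0, 34, 0, 0, -2.8, 0, 0, 0, 34]}}

```text
t: 6.25
position: [0.5527, -0.1727, 0.167]
orientation: [0.0, -0.123, 0.992, -0.0]
wrist_force: [0.7, 0.8, -5.1]
gripper_width: 0.0361
grasp_force: 29.7
```

Run:
```python
from h import *
go(.6026,.189,.16,-14.5); s=ctrl.observe();print(s["grasp_force"])
im=ctrl.grab_frame("scene");save("s2.png",cv2.resize(im[120:240,220:380],(640,480),interpolation=cv2.INTER_CUBIC))
```

```text
t 6.25 pos [ 0.5527 -0.1727  0.167 ] F [ 0.7  0.8 -5.1] w 0.0361 q6 -2.32
shift [-5.48 13.54  0.28] turn [-0.    0.01  3.58]
29.688808295541094
```

View pics/s2.png

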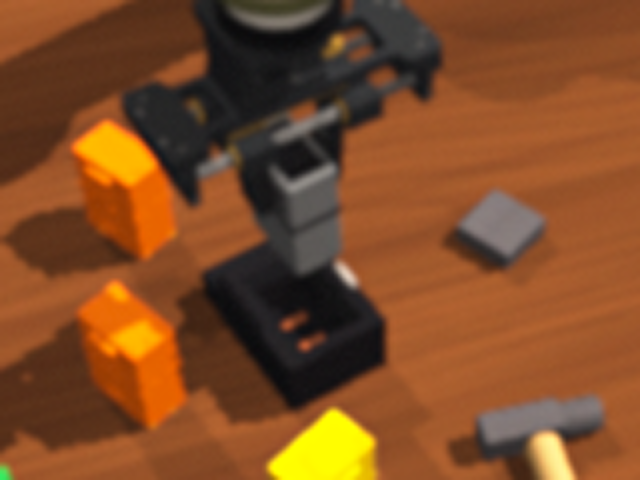

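The pack is out, upright, and the charger pocket is empty, with its two copper contacts at crop (293,321) and (312,344). I can use those contacts to estimate where the unit's pocket is.

Run:
```python
from h import *
def rel(p,c,yaw):
    a=np.radians(yaw);d=p[:2]-np.array(c);return np.array([d@[np.cos(a),np.sin(a)],d@[-np.sin(a),np.cos(a)]])*1000
p=at_z(220+302.5*.25,120+332.5*.25,"scene",.013);print("chg",p,rel(p,(.5528,-.1728),14.5))
p=at_z(215.9,200.8,"top",.013);print("unit",p,rel(p,(.6026,.189),-14.5))
```

```text
chg [ 0.55526703 -0.17247063  0.013     ] [ 2.47091809 -0.29882126]
unit [0.60034284 0.18701865 0.013     ] [-1.68917547 -2.48338881]
```

>>> {"name": "apply_moves", "arguments": {"moves": [-0.65, 1.65, 0, 0, 0, 0, 34, -1.3, 3.3, 0, 0, 0, 0, 34, -1.95, 4.95, 0, 0, 0, 0, 34, -2.6, 6.6, 0, 0, 0, 0, 34, -3, 8, 0, 0, 0, 0, 34]}}

```text
t: 6.8
position: [0.5764, 0.0419, 0.1655]
orientation: [0.0, -0.124, 0.992, 0.0]
wrist_force: [0.1, -0.1, -3.6]
gripper_width: 0.0359
grasp_force: 29.7
```

>>> {"name": "apply_moves", "arguments": {"moves": [-0.5, 1.1, 0, 0, 0, 0.7, 34, -1, 2.2, 0, 0, 0, 1.4, 34, -1.5, 3.3, 0, 0, 0, 2.2, 34, -2, 4.4, 0, 0, 0, 3, 34, -2.5, 5.5, 0, 0, 0, 3.6, 34]}}

```text
t: 7.3
position: [0.6033, 0.1895, 0.1654]
orientation: [-0.0, 0.129, 0.992, -0.0]
wrist_force: [0.5, 0.4, -4.2]
gripper_width: 0.036
grasp_force: 29.7
```

Run:
```python
from h import *
go(.6026,.189,.11,-14.5)
```

```text
t 7.3 pos [0.6033 0.1895 0.1654] F [ 0.5  0.4 -4.2] w 0.036 q6 -1.19
shift [ 0.02 -0.03  2.22] turn [-0.   -0.   -0.05]
```

>>> {"name": "apply_moves", "arguments": {"moves": [0.12, -0.08, 0.6, 0, 0, -0.05, 34, 0.12, -0.08, 1.2, 0, 0, -0.05, 34, 0.12, -0.08, 1.8, 0, 0, -0.05, 34, 0.12, -0.08, 2.2, 0, 0, -0.05, 34, 0.12, -0.08, 2.4, 0, 0, -0.05, 34]}}

```text
t: 7.8
position: [0.5996, 0.187, 0.1045]
orientation: [-0.001, 0.124, 0.992, -0.0]
wrist_force: [0.6, -0.4, -4.5]
gripper_width: 0.0362
grasp_force: 29.7
```

>>> {"name": "apply_moves", "arguments": {"moves": [0, 0, 0.06, 0, 0, 0, 34, 0, 0, 0.12, 0, 0, 0, 34, 0, 0, 0.18, 0, 0, 0, 34, 0, 0, 0.24, 0, 0, 0, 34]}}

```text
t: 8.2
position: [0.6001, 0.1871, 0.0996]
orientation: [0.0, 0.124, 0.992, 0.0]
wrist_force: [0.7, -0.1, -3.4]
gripper_width: 0.0358
grasp_force: 29.7
```

>>> {"name": "apply_moves", "arguments": {"moves": [0, 0, 0.05, 0, 0, 0, 34, 0, 0, 0.1, 0, 0, 0, 34]}}

```text
t: 8.4
position: [0.5999, 0.1871, 0.0968]
orientation: [0.0, 0.124, 0.992, 0.0]
wrist_force: [-0.6, 0.1, -4.3]
gripper_width: 0.0361
grasp_force: 29.7
```

>>> {"name": "apply_moves", "arguments": {"moves": [0, 0, 0.05, 0, 0, 0, 34, 0, 0, 0.1, 0, 0, 0, 34]}}

```text
t: 8.6
position: [0.5999, 0.1871, 0.0942]
orientation: [0.0, 0.124, 0.992, 0.0]
wrist_force: [0.6, 0.2, -4.2]
gripper_width: 0.0363
grasp_force: 29.7
```

>>> {"name": "apply_moves", "arguments": {"moves": [0, 0, 0.04, 0, 0, 0, 34, 0, 0, 0.08, 0, 0, 0, 34]}}

```text
t: 8.8
position: [0.5999, 0.1871, 0.0922]
orientation: [-0.0, 0.124, 0.992, -0.0]
wrist_force: [0.1, -0.8, -4.1]
gripper_width: 0.036
grasp_force: 29.7
```

>>> {"name": "apply_moves", "arguments": {"moves": [0, 0, 0.04, 0, 0, 0, 34, 0, 0, 0.08, 0, 0, 0, 34]}}

```text
t: 9.0
position: [0.6001, 0.1873, 0.0905]
orientation: [0.0, 0.124, 0.992, 0.0]
wrist_force: [-0.7, 0.9, -0.0]
gripper_width: 0.036
grasp_force: 29.7
```

>>> {"name": "apply_moves", "arguments": {"moves": [0, 0, 0.03, 0, 0, 0, 34, 0, 0, 0.03, 0, 0, 0, 34]}}

```text
t: 9.2
position: [0.6002, 0.1875, 0.0901]
orientation: [0.001, 0.124, 0.992, 0.0]
wrist_force: [0.3, 3.3, 1.4]
gripper_width: 0.036
grasp_force: 29.7
```

```bash
cat >> h.py <<'E'
def feel(yaw=-14.5):
    s=ctrl.observe();a=np.radians(yaw);f=s["wrist_force"];m=s["moment"]
    r=lambda v:(round(v[0]*np.cos(a)+v[1]*np.sin(a),2),round(-v[0]*np.sin(a)+v[1]*np.cos(a),2),round(v[2],2))
    print("pos",np.round(s["position"],4),"Fobj",r(f),"Mobj",r(m),"R",R.from_quat(s["orientation"],scalar_first=True).as_matrix()[:,2].round(4))
E
python3 -c "
from h import *
feel()"
```

```text
pos [0.6002 0.1875 0.0901] Fobj (np.float64(-0.56), np.float64(3.29), np.float64(1.39)) Mobj (np.float64(0.51), np.float64(0.07), np.float64(-0.03)) R [ 1.4e-03  7.0e-04 -1.0e+00]
```

>>> {"name": "apply_moves", "arguments": {"moves": [0, 0.04, 0, 0, 0, 0, 34, 0, 0.04, 0.03, 0, 0, 0, 34]}}

```text
t: 9.4
position: [0.6004, 0.1882, 0.0891]
orientation: [0.001, 0.124, 0.992, 0.0]
wrist_force: [-0.4, 1.5, 4.7]
gripper_width: 0.036
grasp_force: 29.7
```

```bash
python3 -c "
from h import *
feel()"
```

```text
pos [0.6004 0.1882 0.0891] Fobj (np.float64(-0.77), np.float64(1.38), np.float64(4.7)) Mobj (np.float64(0.26), np.float64(-0.03), np.float64(0.03)) R [ 0.0011  0.     -1.    ]
```

>>> {"name": "apply_moves", "arguments": {"moves": [0, 0.03, 0, 0, 0, 0, 34, 0, 0.04, 0.02, 0, 0, 0, 34]}}

```text
t: 9.6
position: [0.6004, 0.1888, 0.088]
orientation: [0.0, 0.124, 0.992, -0.0]
wrist_force: [1.4, -1.1, -3.5]
gripper_width: 0.0359
grasp_force: 29.7
```

```bash
python3 -c "
from h import *
feel()"
```

```text
pos [0.6004 0.1888 0.088 ] Fobj (np.float64(1.68), np.float64(-0.75), np.float64(-3.5)) Mobj (np.float64(-0.05), np.float64(-0.37), np.float64(0.01)) R [ 1.e-04 -5.e-04 -1.e+00]
```

>>> {"name": "apply_moves", "arguments": {"moves": [-0.02, 0, 0.05, 0, 0, 0, 34, -0.02, 0, 0.1, 0, 0, 0, 34, -0.02, 0, 0.14, 0, 0, 0, 34]}}

```text
t: 9.9
position: [0.6007, 0.1888, 0.0843]
orientation: [-0.0, 0.124, 0.992, -0.0]
wrist_force: [3.0, -0.4, -2.9]
gripper_width: 0.0357
grasp_force: 29.7
```

```bash
python3 -c "
from h import *
feel()"
```

```text
pos [0.6007 0.1888 0.0843] Fobj (np.float64(3.01), np.float64(0.37), np.float64(-2.93)) Mobj (np.float64(0.02), np.float64(-0.25), np.float64(-0.0)) R [-6.e-04 -2.e-04 -1.e+00]
```

Pushed +x with 3 N, so I'll shift +x by 1 mm and go on down.

>>> {"name": "apply_moves", "arguments": {"moves": [-0.05, 0, 0, 0, 0, 0, 34, -0.05, 0, 0.06, 0, 0, 0, 34, -0.05, 0, 0.12, 0, 0, 0, 34]}}

```text
t: 10.2
position: [0.6018, 0.1886, 0.0814]
orientation: [-0.0, 0.124, 0.992, -0.0]
wrist_force: [0.0, 0.5, -3.4]
gripper_width: 0.036
grasp_force: 29.7
```

```bash
python3 -c "
from h import *
feel()"
```

```text
pos [0.6018 0.1886 0.0814] Fobj (np.float64(-0.09), np.float64(0.49), np.float64(-3.39)) Mobj (np.float64(0.01), np.float64(-0.0), np.float64(-0.04)) R [-7.e-04 -1.e-04 -1.e+00]
```

>>> {"name": "apply_moves", "arguments": {"moves": [0, 0, 0.08, 0, 0, 0, 34, 0, 0, 0.16, 0, 0, 0, 34, 0, 0, 0.24, 0, 0, 0, 34, 0, 0, 0.32, 0, 0, 0, 34]}}

```text
t: 10.6
position: [0.602, 0.1887, 0.0736]
orientation: [-0.0, 0.124, 0.992, 0.0]
wrist_force: [-0.6, 0.3, -3.4]
gripper_width: 0.0362
grasp_force: 29.7
```

>>> {"name": "apply_moves", "arguments": {"moves": [0, 0, 0.08, 0, 0, 0, 34, 0, 0, 0.16, 0, 0, 0, 34, 0, 0, 0.24, 0, 0, 0, 34, 0, 0, 0.3, 0, 0, 0, 34]}}

```text
t: 11.0
position: [0.6021, 0.1888, 0.0661]
orientation: [0.0, 0.124, 0.992, 0.0]
wrist_force: [0.5, 1.4, -3.0]
gripper_width: 0.0361
grasp_force: 29.7
```

>>> {"name": "apply_moves", "arguments": {"moves": [0, 0, 0.06, 0, 0, 0, 34, 0, 0, 0.12, 0, 0, 0, 34, 0, 0, 0.16, 0, 0, 0, 34]}}

```text
t: 11.3
position: [0.6021, 0.1888, 0.0622]
orientation: [0.0, 0.124, 0.992, 0.0]
wrist_force: [1.0, 3.5, -3.1]
gripper_width: 0.0362
grasp_force: 29.7
```

>>> {"name": "apply_moves", "arguments": {"moves": [0, 0, 0.03, 0, 0, 0, 34, 0, 0, 0.06, 0, 0, 0, 34]}}

```text
t: 11.5
position: [0.6022, 0.1888, 0.0609]
orientation: [0.0, 0.124, 0.992, 0.0]
wrist_force: [0.4, 2.8, -0.6]
gripper_width: 0.0358
grasp_force: 29.7
```

>>> {"name": "apply_moves", "arguments": {"moves": [0, 0.03, 0, 0, 0, 0, 34, 0, 0.03, 0.03, 0, 0, 0, 34, 0, 0.03, 0.05, 0, 0, 0, 34]}}

```text
t: 11.8
position: [0.6023, 0.1892, 0.0602]
orientation: [0.0, 0.124, 0.992, -0.0]
wrist_force: [-3.6, 1.2, 6.9]
gripper_width: 0.0356
grasp_force: 29.6
```

```bash
python3 -c "
from h import *
feel()"
```

```text
pos [0.6023 0.1892 0.0602] Fobj (np.float64(-3.76), np.float64(0.3), np.float64(6.94)) Mobj (np.float64(-0.26), np.float64(0.64), np.float64(-0.03)) R [ 3.e-04 -4.e-04 -1.e+00]
```

Standing on the floor (z 0.0602, about 11 N). Releasing.

>>> {"name": "apply_moves", "arguments": {"moves": [0, 0, 0, 0, 0, 0, 40, 0, 0, 0, 0, 0, 0, 46, 0, 0, 0, 0, 0, 0, 60, 0, 0, 0, 0, 0, 0, 80, 0, 0, 0, 0, 0, 0, 88]}}

```text
t: 12.3
position: [0.6022, 0.189, 0.0593]
orientation: [-0.0, 0.124, 0.992, -0.0]
wrist_force: [0.2, -0.3, 0.5]
gripper_width: 0.0679
grasp_force: 0.0
```

Run:
```python
from h import *
feel()
im=ctrl.grab_frame("scene");save("s3.png",cv2.resize(im[130:235,350:490],(800,600),interpolation=cv2.INTER_CUBIC))
```

```text
pos [0.6022 0.189  0.0593] Fobj (np.float64(0.29), np.float64(-0.21), np.float64(0.46)) Mobj (np.float64(0.03), np.float64(0.02), np.float64(-0.01)) R [-3.e-04 -4.e-04 -1.e+00]
```

View pics/s3.png

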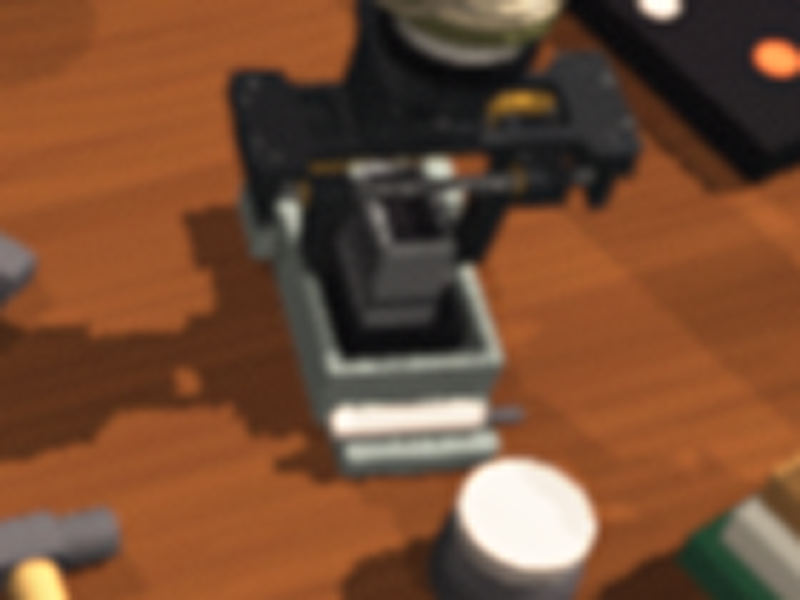

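The pack sits in the bay, top at crop (405,215). A gentle pinch to 40 mm will check that the tab sprang out: about 4–6 N expected if it did, nothing if not.

>>> {"name": "apply_moves", "arguments": {"moves": [0, 0, 0, 0, 0, 0, 55, 0, 0, 0, 0, 0, 0, 47, 0, 0, 0, 0, 0, 0, 44, 0, 0, 0, 0, 0, 0, 42, 0, 0, 0, 0, 0, 0, 41]}}

```text
t: 12.85
position: [0.6025, 0.1901, 0.0598]
orientation: [0.0, 0.124, 0.992, 0.001]
wrist_force: [1.9, 5.9, 0.9]
gripper_width: 0.0412
grasp_force: 2.6
```

>>> {"name": "apply_moves", "arguments": {"moves": [0, 0, 0, 0, 0, 0, 40, 0, 0, 0, 0, 0, 0, 40]}}

```text
t: 13.05
position: [0.6026, 0.1901, 0.0598]
orientation: [0.001, 0.124, 0.992, 0.001]
wrist_force: [1.5, 5.2, 1.0]
gripper_width: 0.0404
grasp_force: 2.9
```

Same response as the latched pack gave in the charger, so the tab is out. Opening and retreating.

>>> {"name": "apply_moves", "arguments": {"moves": [0, 0, 0, 0, 0, 0, 55, 0, 0, 0, 0, 0, 0, 75, 0, 0, 0, 0, 0, 0, 88, 0, 0, 0, 0, 0, 0, 88, 0, 0, -0.3, 0, 0, 0, 88]}}

```text
t: 13.55
position: [0.6017, 0.1891, 0.0663]
orientation: [-0.001, 0.124, 0.992, -0.0]
wrist_force: [-0.2, 0.1, -0.3]
gripper_width: 0.078
grasp_force: 0.0
```

>>> {"name": "apply_moves", "arguments": {"moves": [0, 0, -1, 0, 0, 0, 88, 0, 0, -2, 0, 0, 0, 88, 0, 0, -3.5, 0, 0, 0, 88, 0, 0, -5, 0, 0, 0, 88, 0, 0, -6.5, 0, 0, 0, 88]}}

```text
t: 14.05
position: [0.602, 0.1892, 0.2317]
orientation: [0.0, 0.124, 0.992, 0.0]
wrist_force: [1.0, -0.1, 0.4]
gripper_width: 0.088
grasp_force: 0.0
```

>>> {"name": "apply_moves", "arguments": {"moves": [1.5, 0, 0, 0, 0, 0, 88, 3, 0, 0, 0, 0, 0, 88, 4.5, 0, 0, 0, 0, 0, 88, 6, 0, 0, 0, 0, 0, 88, 6, 0, 0, 0, 0, 0, 88]}}

```text
t: 14.55
position: [0.4536, 0.2272, 0.2305]
orientation: [-0.0, 0.123, 0.992, 0.0]
wrist_force: [1.0, -0.3, 0.1]
gripper_width: 0.0881
grasp_force: 0.0
```

Run:
```python
from h import *
feel()
a=ctrl.grab_frame("scene");b=ctrl.grab_frame("top")
for c in("scene","top"):
    for t in("pack_mid","tab_pad"):
        for d in ctrl.place_of(t,c)[:4]: print(c,t,np.round(d["xyz"],4),round(d["confidence"],2))
save("s4.png",np.hstack([cv2.resize(im,(400,400),interpolation=cv2.INTER_CUBIC) for im in(a[130:230,365:465],b[155:245,170:260])]))
```

```text
pos [0.4536 0.2272 0.2305] Fobj (np.float64(1.02), np.float64(-0.01), np.float64(0.15)) Mobj (np.float64(0.02), np.float64(-0.03), np.float64(-0.0)) R [-1.e-04  2.e-04 -1.e+00]
scene pack_mid [0.6013 0.1943 0.0546] 0.97
scene pack_mid [ 0.7037 -0.1994  0.0379] 0.79
scene pack_mid [ 0.4035 -0.2707  0.0451] 0.6
scene pack_mid [ 0.5587 -0.2971  0.0417] 0.57
scene tab_pad [ 0.7193 -0.1922  0.0668] 0.67
scene tab_pad [ 0.5681 -0.3184  0.0636] 0.57
scene tab_pad [ 0.416  -0.2799  0.0636] 0.55
top pack_mid [0.6073 0.19   0.0564] 0.85
top pack_mid [ 0.701  -0.2041  0.0404] 0.79
top pack_mid [ 0.4045 -0.2667  0.0432] 0.7
top pack_mid [ 0.5586 -0.2938  0.0445] 0.5
```

View pics/s4.png

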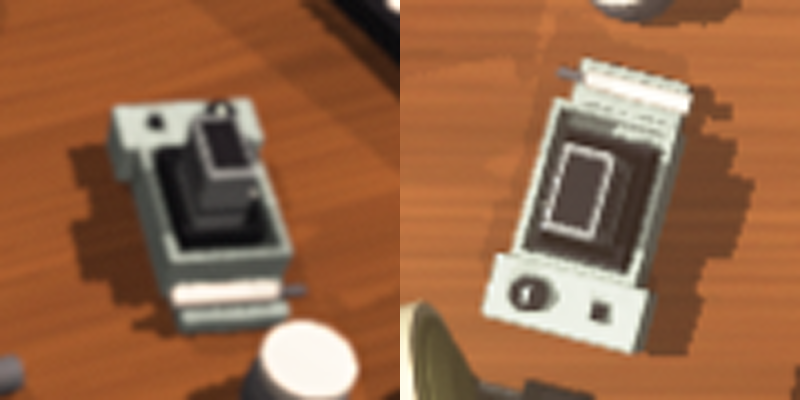

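The pack stands upright in the bay, top at crop left (222,145) and right (578,190). Its centre reads about 0.055 m high, which is the seated height. Handing in.

```bash
python3 -c "
from plant import ctrl
print(ctrl.finish_job())"
```

```text
the job is handed in; nothing more can be done
None
```

The grey pack is out of the charger and fully seated in the power unit; a test pinch showed the tab sprung out (I did not pull-test the latch), readings taken after each move stayed under 12 N at the sockets, and the job was handed in at about 15 s with the arm clear.

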